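# Lift a plaster rosette with the cam lever and hold it up

## Robot

A 6-joint arm with a two-finger parallel gripper is mounted at the origin on a cart in front of the work surface, level with it; the furniture and walls round the work are solid. World frame = base frame: x ahead of the robot, y to its left, z up, the work surface at z = 0. Lengths are in mm, angles in rad, forces in N, time in s.
With the tool pointing down it reaches from about 350 to 775 mm from the base axis. Payload 7.3 kg.
Tool frame: the origin (TCP) lies midway between the tips of the shut fingers; the grasp point (between the pads) lies bot.tcp_to_grasp behind it (bot.tcp_to_grasp is the distance from the TCP to the grasp point, in mm); z points along the fingers, y is the direction in which the jaws open and shut (so a half turn about z gives the same grasp; the last joint's range is limited). The gripper opens to 92 mm and grips with 3 to 60 N. Pads are 19 mm wide; open, the fingers measure 130 mm over their backs; the gripper's body (75 mm by 190 mm) begins 47 mm behind the grasp point.
Start: joints at [-1.419, 0.342, 1.524, -0, 1.275, -0.146], TCP at [154.067, -501.905, 226.741] pointing down, gripper open.
Joint ranges: [-2.53, 2.53], [-0.77, 2.02], [0.04, 2.7], [-1, 4.14], [0.28, 2.66], [-3.11, 3.11]. Speed limits (rad/s): [2.57, 2.57, 3.14, 3.14, 3.14, 3.14].

## Interface

Orientations are given as [roll, pitch, yaw] about the fixed x, y, z axes, in that order (R = Rz(yaw) Ry(pitch) Rx(roll)).
In Python, from plant import bot gives the robot as it stands.
- The arm moves only by the shell command python3 -m inch 'ROWS'. ROWS is JSON, one flat list of numbers, 7 for each row, row after row: the shift along the world's x, y, z in cm, then the turn, a rotation vector about the world's x, y, z in degrees, then the gripper command: -1 is shut, 1 is fully open, values between are in proportion. In form: [tx, ty, tz, ax, ay, az, fingers, tx, ty, tz, ax, ay, az, fingers, ...]. A call has exactly 5 rows; each row is the pose to reach, as a shift and turn from the pose measured when the call began; what a row does not reach only later rows make up. A row lasts 1/10 s, in which the tool goes at most 50 mm and 8.59 degrees, less where a joint would pass 70% of its speed; a pose out of reach is approached as far as the arm can. A call with a gripper value outside its range is refused whole. The fingers move at their own pace and stop on an object; the grip force is fixed at half the most. Time passes only in rows, so rows that repeat a pose let the fingers close, or fill a call up. It gives the time, the measured TCP pose, the force and the opening at its end, in the units of the state.
- bot.get_obs(): the state, without advancing time (a new reading comes with each control period).
- bot.capture(name): name is "scene" or "top"; returns the picture (480x640x3 uint8, red, green, blue); there is no depth.
- bot.calibration(name): a dict with "fx", "fy", "cx", "cy" (pixels), "cam_to_world" (4x4, takes a point from camera to world coordinates). Camera axes: x right, y down, z forward; pixel columns grow to the right and rows downward; lengths in mm; the calibration is good to about 2 mm. A picture is of the moment at which its call begins. calibration takes no time and is no camera call.
- bot.close_job(): hands the job in, once; it reports no verdict.
The state is a dict: "time": time; "joint_positions": joint angles; "dq": joint speeds; "tau": joint torques, N m; "tool_pos": TCP position; "tcp_rot": TCP orientation; "contact_force": force on the tool from outside, world axes, zero at the start; "moment": the same for the moment, N m; "grip_width": finger opening in mm.
Only numpy, scipy, OpenCV 4.12 (cv2) and the standard library are available. Lean on these libraries where they do the work, as an engineer would, in place of code of your own. Each camera call takes 0.05 s, during which the arm holds its last target.

## Task

On the demoulding stand, first fasten the casting board: press the captive screw-knob all the way down and turn it clockwise as far as it goes so that it stays caught under its hook. Then swing the cam lever with the wooden handle up until the lift table with the rosette is at its highest point (lever straight up), and hold it there: the lever springs back, so finish with the fingers still holding the lever. Leave the brush, the shard and the chisel beside the stand where they lie.

Things in the scene. Friction and masses are not known exactly. Their poses are not given: they have to be found in the camera images.
- stand: Demoulding stand bolted to the worktop: dark steel base plate 180 x 340 x 12 mm (spans x -90..90, y -180..160 mm of its frame). Origin on the worktop, z up; its -x side faces the robot, yaw up to 0.25 rad. An aluminium lift table on four posts carries the casting board and, at x 0, y +105, the screw-knob. The cam lever is on the -y side.
- lever_hinge (a point): On the lever's hinge axis, in the plane the lever swings in: stand x +40, y -140, z +85 mm. The axis runs along y. Site axes are the stand's. Beside the lever, between stand y -125 and -74, a bearing block and follower bracket stand within x 15..65, up to z 116 (130 when lifted).
- lever (a joint): Cam lever angle, rad, 0 to 2.3. 0 (start, on a rubber stop): level, pointing along the stand's -x, to the robot. It swings up and over: 1.571 = straight up, where the cam lifts highest; beyond that the table sinks again. Lift = 14 mm x sin(angle). A spring always pulls it back to 0: with the load about 4 to 8 N at the handle. Let go, it falls back.
- lever_handle (a point): Wooden handle of the cam lever: rounded bar 62 mm long (its x, pointing to the hinge), 16 mm wide (its y, along the hinge axis), 22 mm thick. The point is its centre, 100 mm from the hinge axis, 85 mm above the worktop at the start, 185 mm when upright. Pinched across the 16 mm from above, it can turn between the fingers as it swings. The lever to the hub is 8 mm wide.
- knob_grip (a point): Centre of the steel wing of the captive screw-knob, on its vertical axis, 125 mm above the worktop at the start. Wing: bar 50 mm long (point x), 14 mm wide (point y), 24 mm high, with a 22 mm round boss at the middle. Below it a neck 18 mm across, 22 mm long, then a 34 mm flange with one lug. The hook stands 20 to 44 mm from the axis on the stand's +y side, top 36 mm below this point.
- plunger (a joint): How far the knob is pressed down, m: 0 at the start, 0.008 fully down (stop). A spring pushes it up: about 3 N at the top, 6 N fully down. Caught under the hook it stays at about 0.006.
- knob (a joint): Turn of the knob, rad, counts up clockwise seen from above, 0 to 1.45; starts at 0 to 0.3. With the knob up, its lug hits the hook at about 0.6 and it turns no further; pressed fully down it turns on (friction about 0.03 N m) to the stop at 1.45, and from about 0.9 the hook keeps it down. Its point knob_grip turns with it: at 0 the wing lies along the stand's x.
- table_top (a point): Point on the upper face of the lift table under the board; about 60 mm above the worktop at the start, 73.5 mm at the highest lift.
- board: Loose plywood casting board, 14 mm thick, 136 x 186 mm, bearing a round white plaster rosette (84 mm across, 22 mm high), together about 0.35 kg. It lies on the lift table between low lugs; a slot in its +y edge goes round the knob's spindle. Origin under the middle of the rosette, on the board's underside.
- dusting_brush: Bystander: flat dusting brush, 198 mm long, lying. Origin at the centre of its underside.
- shard5: Bystander: small plaster shard, 25 x 36 x 18 mm. Origin at the centre of its underside.
- chisel_wide: Bystander: wide chisel with a red handle, 290 mm long, lying. Origin at the centre of its underside.

How it is judged:
By the outcome, as a careful person would: the job done as asked, in the order asked, and still so for the second after the job is handed in, while the arm keeps its last pose, push and grip.
It also fails if it takes over 48 s, if anything falls off the work surface, if the arm or the gripper's body presses on something with over 40 N, if the wrist force passes 120 N, or if a joint passes its speed limit or range.

## Working session

There is one attempt and no reset: what is moved stays moved. The work goes in short steps, Python scripts to look and compute and a shell command to move; the robot and the scene stay as the last step left them, time stands still between calls to the robot, and variables do not carry over. Pictures are saved under pics/ and viewed, and the job is handed in when it is done.

```bash
ls; mkdir -p pics
python3 - <<'E'
from plant import bot
import cv2
print(bot.get_obs(), bot.tcp_to_grasp)
for n in("scene","top"):
    c=bot.calibration(n);print(n,c)
    cv2.imwrite(f"pics/{n}0.png",bot.capture(n)[:,:,::-1])
E
```

```text
pics
{'time': 0.0, 'joint_positions': array([-1.41897956e+00,  3.42716421e-01,  1.52505936e+00,  1.11112592e-05,
        1.27543565e+00, -1.45980095e-01]), 'dq': array([-0.00171509, -0.0007051 , -0.00103647, -0.00171098,  0.00034745,
       -0.00029675]), 'tau': array([ 7.28855812e-04, -4.31244242e+01, -2.44217867e+01,  7.19269621e-02,
        5.60423511e-02, -1.24632584e-04]), 'tool_pos': array([ 154.01024047, -501.44345228,  226.03348181]), 'tcp_rot': array([-3.13999263e+00, -2.45983493e-04,  2.97793424e-01]), 'contact_force': array([-0.35559775,  0.05390496,  0.04800102]), 'moment': array([ 0.05746971,  0.01274955, -0.02189757]), 'grip_width': 91.81654394181359} 18.8
scene {'fx': 449.2823227698773, 'fy': 449.2823227698773, 'cx': 324.14864049911455, 'cy': 239.91574478229504, 'cam_to_world': array([[-6.54908521e-01, -5.27677579e-01,  5.40972460e-01,
         5.39754093e+01],
       [-7.55465849e-01,  4.75273523e-01, -4.50983845e-01,
         4.60612942e+02],
       [-1.91358236e-02, -7.04039382e-01, -7.09903070e-01,
         7.62680706e+02],
       [ 0.00000000e+00,  0.00000000e+00,  0.00000000e+00,
         1.00000000e+00]])}
top {'fx': 598.1048666606403, 'fy': 598.1048666606403, 'cx': 325.76239886194685, 'cy': 241.30717961265702, 'cam_to_world': array([[-2.29528611e-03, -9.95230760e-01,  9.75216225e-02,
         4.27388983e+02],
       [-9.99794926e-01,  3.21682834e-04, -2.02485019e-02,
         4.68446801e+01],
       [ 2.01205609e-02, -9.75480995e-02, -9.95027402e-01,
         1.14338797e+03],
       [ 0.00000000e+00,  0.00000000e+00,  0.00000000e+00,
         1.00000000e+00]])}
```

View pics/scene0.png

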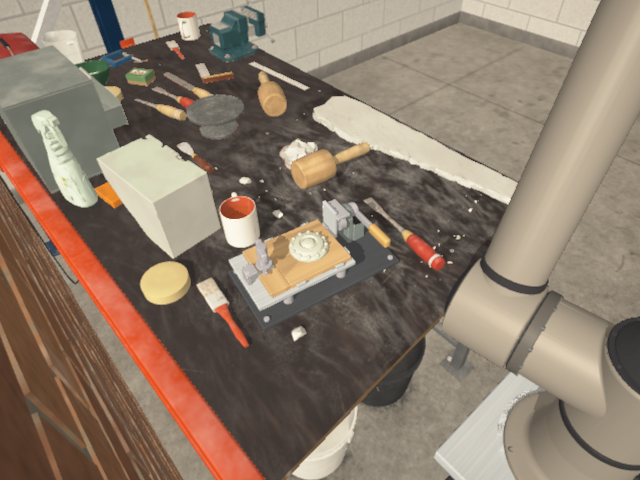

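View pics/top0.png

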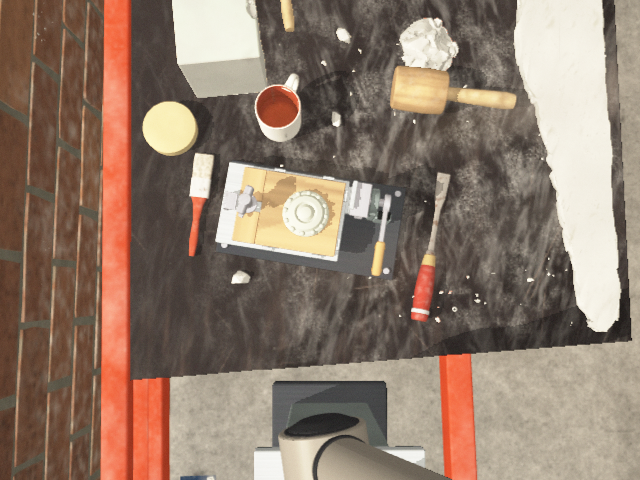

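The top picture shows the stand at about (215..405, 160..280). The knob is near (241,202), the rosette near (305,212) and the wooden handle near (378,258). I'll zoom in next.

Run:
```python
import cv2
a=cv2.imread("pics/top0.png")[150:290,205:415]
cv2.imwrite("pics/topz.png",cv2.resize(a,None,fx=3.8,fy=3.8,interpolation=cv2.INTER_CUBIC))
a=cv2.imread("pics/scene0.png")[190:330,220:410]
cv2.imwrite("pics/scz.png",cv2.resize(a,None,fx=4,fy=4,interpolation=cv2.INTER_CUBIC))
```

```text
(no output)
```

View pics/topz.png

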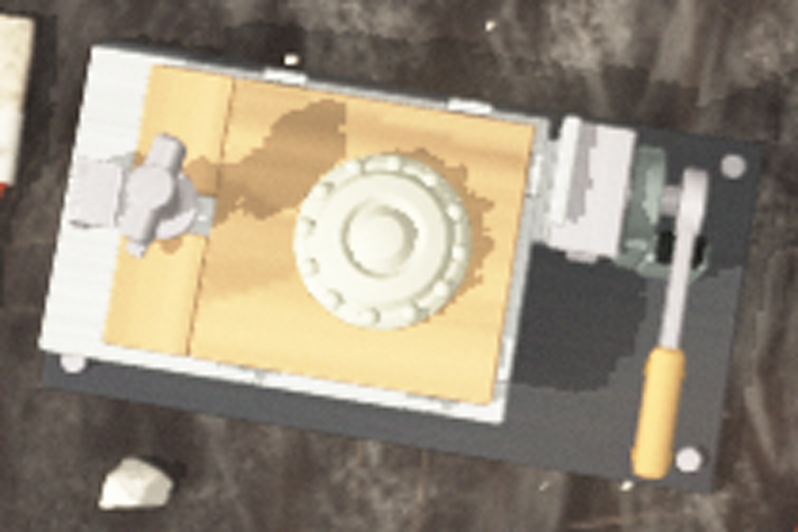

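View pics/scz.png

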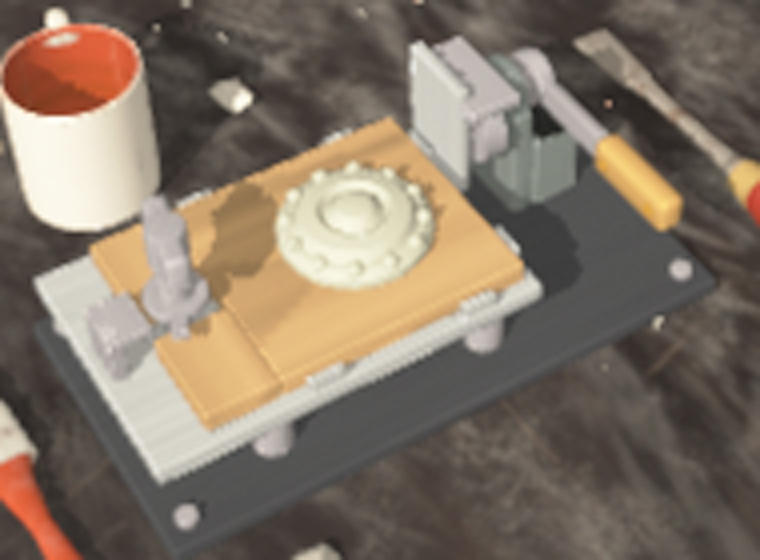

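```bash
cat > h.py <<'E'
import numpy as np
from plant import bot
def bp(n,u,v,z):
    c=bot.calibration(n);T=c["cam_to_world"]
    d=T[:3,:3]@np.array([(u-c["cx"])/c["fx"],(v-c["cy"])/c["fy"],1]);p=T[:3,3]
    return p+d*(z-p[2])/d[2]
def proj(n,P):
    c=bot.calibration(n);T=c["cam_to_world"]
    q=T[:3,:3].T@(np.array(P,float)-T[:3,3]);return np.array([c["fx"]*q[0]/q[2]+c["cx"],c["fy"]*q[1]/q[2]+c["cy"]])
E
python3 - <<'E'
from h import *
from scipy.optimize import least_squares
t=lambda x,y:(205+x/3.8,150+y/3.8); s=lambda x,y:(220+x/4,190+y/4)
# stand points
F=[("top",t(760,142),(90,-180,12)),("top",t(708,490),(-90,-180,12)),("top",t(42,385),(-90,160,12)),
("scene",s(717,282),(-90,-180,12)),("scene",s(170,555),(-90,160,12)),("top",t(152,197),(0,105,137)),("top",t(659,412),(-60,-140,96)),("top",t(693,185),(40,-140,97))]
def W(p,q):
    c,s_=np.cos(p[2]),np.sin(p[2]);return [p[0]+c*q[0]-s_*q[1],p[1]+s_*q[0]+c*q[1],q[2]]
f=lambda p:np.concatenate([proj(n,W(p,q))-np.array(px) for n,px,q in F])
r=least_squares(f,[550,50,-.15],x_scale=[10,10,.1],loss='soft_l1');print(r.x);print(f(r.x).reshape(-1,2).round(1))
for q in [(0,105,125),(-60,-140,85),(40,-140,85)]:print(q,np.round(W(r.x,q),1))
a=bp("top",*t(170,140),137);b=bp("top",*t(139,250),137);print(a,b,(a+b)/2,np.arctan2(*(a-b)[[1,0]]))
a=bp("top",*t(668,350),96);b=bp("top",*t(651,475),96);print(a,b,(a+b)/2,np.arctan2(*(a-b)[[1,0]]))
for n,u,v in [("scene",*s(165,235))]:print(bp(n,u,v,137))
E
```

```text
[ 5.82729345e+02  6.18065902e+01 -1.59113675e-01]
[[ 0.7 -0.3]
 [ 0.8  0.7]
 [-1.4  0.1]
 [ 0.5 -0.9]
 [ 1.3 -0. ]
 [-1.2 -3.5]
 [-0.1 -0.9]
 [-0.6  3.3]]
(0, 105, 125) [599.4 165.5 125. ]
(-60, -140, 85) [501.3 -66.9  85. ]
(40, -140, 85) [600.  -82.8  85. ]
[619.20168301 155.56214041 137.        ] [569.48628597 168.84228221 137.        ] [594.34398449 162.20221131 137.        ] -0.2610286772205662
[528.59730311 -71.49747043  96.        ] [470.65901266 -62.98358682  96.        ] [499.62815789 -67.24052862  96.        ] -0.1459032327714691
[593.93893564 169.16958203 137.        ]
```

```bash
cat > ov.py <<'E'
from h import *
import cv2,itertools,sys
def W(p,q):
    c,s_=np.cos(p[2]),np.sin(p[2]);return [p[0]+c*q[0]-s_*q[1],p[1]+s_*q[0]+c*q[1],q[2]]
def overlay(n,src,dst,p,x0,y0,w,h,k,q=0.12,boxes=()):
    im=cv2.resize(cv2.imread(src)[y0:y0+h,x0:x0+w],None,fx=k,fy=k,interpolation=cv2.INTER_CUBIC)
    P=lambda w_:tuple(int(v) for v in ((proj(n,w_)-[x0,y0]+.5)*k))
    def box(b,f,col):
        for a in range(3):
            o=[i for i in range(3) if i!=a]
            for i,j in itertools.product((0,1),(0,1)):
                e=[]
                for t in (0,1):
                    v=[0]*3;v[a]=b[a][t];v[o[0]]=b[o[0]][i];v[o[1]]=b[o[1]][j];e.append(P(f(v)))
                cv2.line(im,e[0],e[1],col,1,cv2.LINE_AA)
    st=lambda v:W(p,v)
    k0=W(p,(0,105,0));
    box(((-90,90),(-180,160),(0,12)),st,(0,255,0))
    box(((-91,-29),(-148,-132),(74,96)),st,(0,0,255))
    box(((-25,25),(-7,7),(113,137)),lambda v:W((k0[0],k0[1],p[2]-q),v),(255,0,0))
    box(((15,65),(-125,-74),(0,116)),st,(255,0,255))
    cv2.circle(im,P(W(p,(40,-140,89))),4,(255,255,0),1)
    cv2.imwrite(dst,im)
E
python3 - <<'E'
from ov import *
p=(582.7,61.8,-.159)
overlay("top","pics/top0.png","pics/o1.png",p,205,150,210,140,3.8)
overlay("scene","pics/scene0.png","pics/o2.png",p,220,190,190,140,4)
E
```

```text
(no output)
```

View pics/o1.png

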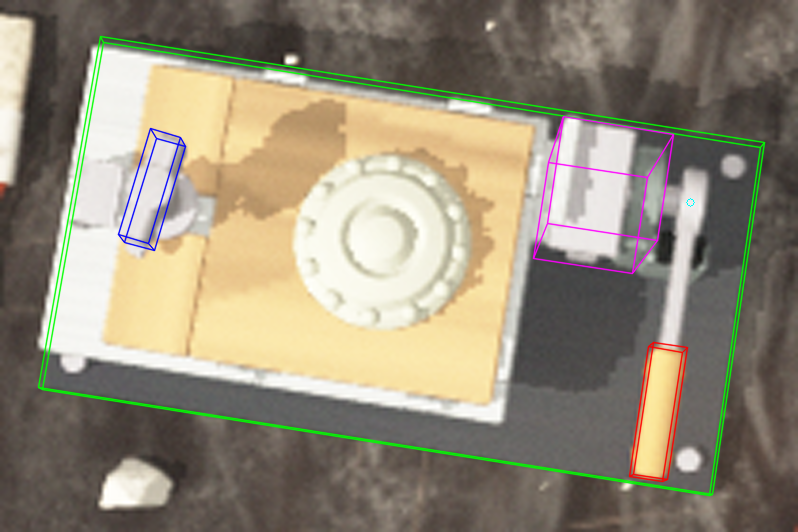

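View pics/o2.png

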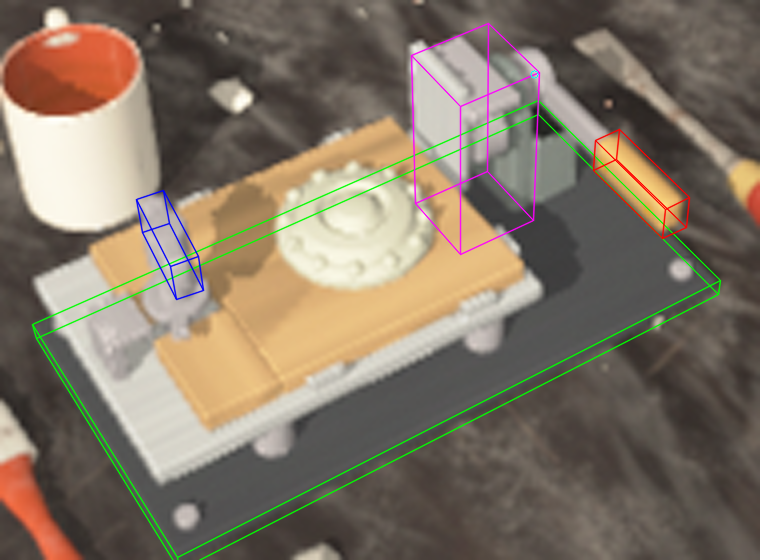

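The overlay fits to about 2–3 mm: knob near (598,163), wing yaw about −0.27, handle near (500,−67), stand yaw −0.159. I'll turn the tool to yaw 2.87 (wing direction plus π, so joint 6 stays in range) on the way to the knob.

```bash
python3 -m inch '[2.7,4.1,0,0,0,8,1, 5.4,8.2,0,0,0,16,1, 8.1,12.3,0,0,0,24,1, 10.8,16.4,0,0,0,32,1, 13.5,20.5,0,0,0,40,1]'
python3 -m inch '[2.7,4.1,0,0,0,8,1, 5.4,8.2,0,0,0,16,1, 8.1,12.3,0,0,0,24,1, 10.8,16.4,0,0,0,32,1, 13.5,20.5,0,0,0,40,1]'
```

```text
time: 0.6
tool_pos: [289.5, -294.7, 225.9]
tcp_rot: [-3.14, -0.0, 1.001]
contact_force: [1.0, -1.1, 0.3]
grip_width: 91.9
time: 1.1
tool_pos: [425.1, -87.7, 225.9]
tcp_rot: [-3.14, -0.0, 1.705]
contact_force: [1.6, -0.7, -0.6]
grip_width: 91.7
```

```bash
python3 -m inch '[2.3,3.4,0,0,0,8.3,1, 4.6,6.8,0,0,0,16.6,1, 6.9,10.2,0,0,0,25,1, 9.2,13.6,0,0,0,33.3,1, 11.5,17.0,0,0,0,41.5,0.2]'
python3 -m inch '[2.3,3.4,0,0,0,8.3,-0.1, 4.6,6.8,-1,0,0,16.6,-0.1, 5.8,8.1,-3,0,0,25,-0.1, 5.8,8.1,-4,0,0,25,-0.1, 5.8,8.1,-4,0,0,25,-0.1]'
python3 - <<'E'
from h import *
import cv2
for n in("scene","top"):cv2.imwrite(f"pics/{n}1.png",bot.capture(n)[:,:,::-1])
print(proj("scene",(598,163,125)),proj("top",(598,163,125)))
for n,x,y in(("scene",190,180),("top",170,130)):
    a=cv2.imread(f"pics/{n}1.png")[y:y+150,x:x+190];cv2.imwrite(f"pics/{n}1z.png",cv2.resize(a,None,fx=4,fy=4,interpolation=cv2.INTER_CUBIC))
E
```

```text
time: 1.6
tool_pos: [540.6, 84.0, 225.5]
tcp_rot: [-3.139, -0.001, 2.435]
contact_force: [-0.7, -1.0, 0.8]
grip_width: 87.6
time: 2.1
tool_pos: [597.1, 164.7, 183.0]
tcp_rot: [-3.137, -0.006, 2.869]
contact_force: [-0.1, -0.1, -0.3]
grip_width: 48.4
[263.35088328 250.33454239] [246.01569976 200.32136559]
```

View pics/scene1z.png

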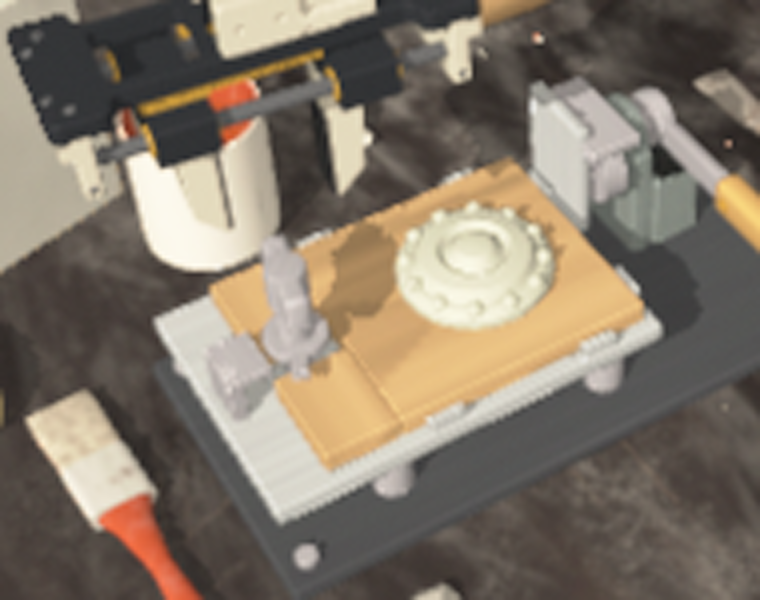

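View pics/top1z.png

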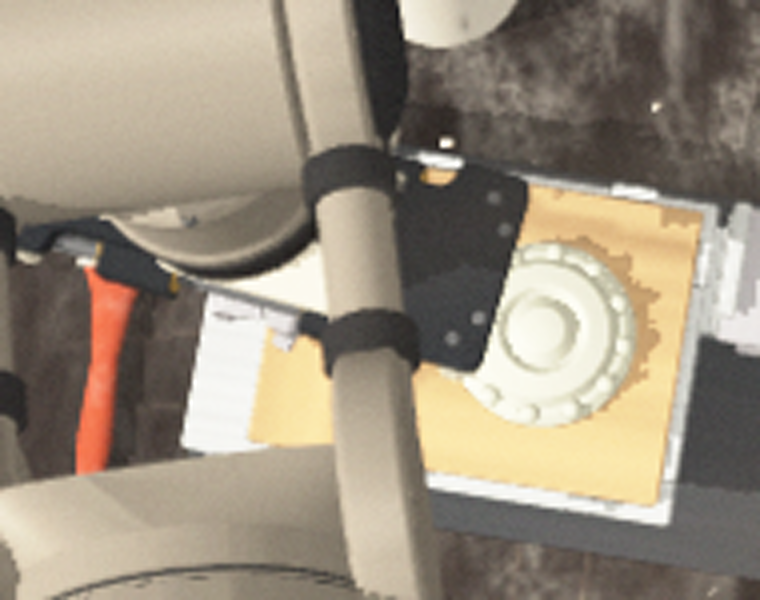

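The scene view shows the fingers above and behind the wing, with the wing still at about zoom (290,280). I'll compare where the tips project with where they appear.

Run:
```python
from h import *
z=lambda P:((proj("scene",P)-[190,180]+.5)*4).round()
y=2.869
d=np.array([np.sin(y),-np.cos(y)])
for s in(-1,1):
  for off in (24,):print(z((597.1+s*off*d[0],164.7+s*off*d[1],183)))
for q in(598,163),(594,163),(598,167),(598,160):print(q,z((*q,137)),z((*q,113)))
w=np.array([np.cos(-.27),np.sin(-.27)])*25
for s in(-1,1):print(z((598+s*w[0],163+s*w[1],137)))
```

```text
[327. 185.]
[230. 217.]
(598, 163) [293. 266.] [298. 300.]
(594, 163) [297. 271.] [303. 304.]
(598, 167) [286. 270.] [292. 304.]
(598, 160) [298. 263.] [303. 297.]
[310. 300.]
[275. 234.]
```

```bash
python3 -m inch '[0.1,-0.1,-3,0,0,0,-0.1, 0.1,-0.1,-5.5,0,0,0,-0.1, 0.1,-0.1,-7.5,0,0,0,-0.1, 0.1,-0.1,-7.7,0,0,0,-0.1, 0.1,-0.1,-7.7,0,0,0,-0.3]'
python3 -m inch '[0,0,0,0,0,0,-0.5, 0,0,0,0,0,0,-1, 0,0,0,0,0,0,-1, 0,0,0,0,0,0,-1, 0,0,0,0,0,0,-1]'
python3 - <<'E'
from h import *
import cv2
n="scene";cv2.imwrite(f"pics/{n}2.png",bot.capture(n)[:,:,::-1]);print(bot.get_obs()["moment"])
x,y=190,180
a=cv2.imread(f"pics/{n}2.png")[y:y+150,x:x+190];cv2.imwrite(f"pics/{n}2z.png",cv2.resize(a,None,fx=4,fy=4,interpolation=cv2.INTER_CUBIC))
E
```

```text
time: 2.7
tool_pos: [599.5, 162.4, 110.0]
tcp_rot: [-3.139, -0.0, 2.867]
contact_force: [0.9, 0.6, 0.4]
grip_width: 36.9
time: 3.2
tool_pos: [601.1, 164.5, 112.2]
tcp_rot: [3.139, 0.004, 2.867]
contact_force: [2.7, 7.5, 1.5]
grip_width: 20.8
[ 1.31146509 -0.43038159 -0.01550864]
```

View pics/scene2z.png

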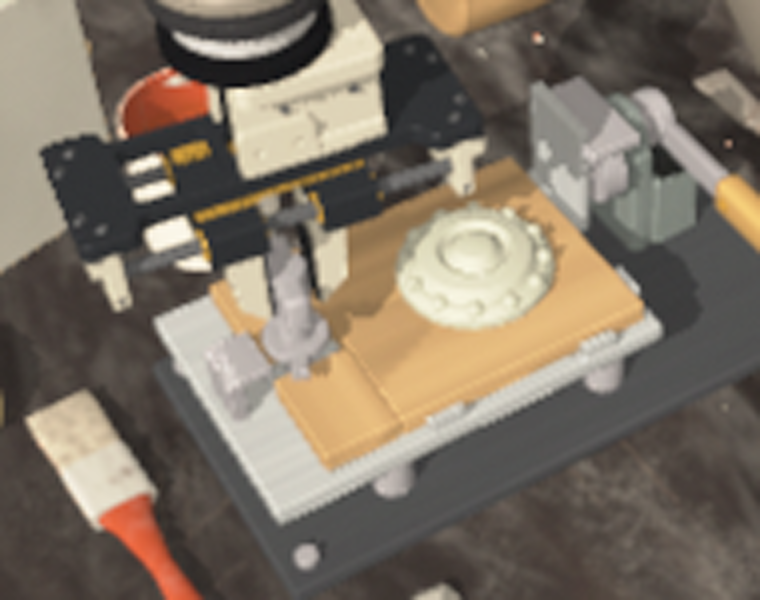

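The grip reads 20.8 mm, but it sits about 6 mm high and the knob pushes the tool toward +y. I'll open slightly, recentre, go lower and grip again.

```bash
python3 -m inch '[0,0.1,0,0,0,0,-0.3, -0.1,0.1,-0.3,0,0,0,-0.3, -0.1,0.1,-0.8,0,0,0,-0.3, -0.1,0.1,-0.8,0,0,0,-0.3, -0.1,0.1,-0.8,0,0,0,-0.4]'
python3 -m inch '[0,0,0,0,0,0,-0.5, 0,0,0,0,0,0,-1, 0,0,0,0,0,0,-1, 0,0,0,0,0,0,-1, 0,0,0,0,0,0,-1]'
python3 - <<'E'
from h import *
o=bot.get_obs();print(o["moment"],o["tcp_rot"],o["joint_positions"].round(2))
E
```

```text
time: 3.75
tool_pos: [599.9, 165.3, 103.9]
tcp_rot: [3.139, 0.003, 2.866]
contact_force: [-0.6, -0.7, 0.5]
grip_width: 28.6
time: 4.25
tool_pos: [600.1, 165.6, 103.9]
tcp_rot: [3.139, 0.004, 2.867]
contact_force: [1.4, 4.1, -0.1]
grip_width: 21.7
[ 4.89696650e-01 -3.10940663e-01 -4.76297066e-04] [3.13883409 0.0035346  2.86662229] [ 0.15  0.63  1.4   0.    1.1  -1.15]
```

Grip is 21.7 mm on the boss, and the knob position of about (600,166) agrees with the stand fit. Now I'll press down.

```bash
python3 -m inch '[0,0,-0.3,0,0,0,-1, 0,0,-0.6,0,0,0,-1, 0,0,-0.9,0,0,0,-1, 0,0,-1.0,0,0,0,-1, 0,0,-1.0,0,0,0,-1]'
```

```text
time: 4.75
tool_pos: [600.5, 165.6, 95.4]
tcp_rot: [3.138, 0.005, 2.867]
contact_force: [-2.6, 1.9, 10.8]
grip_width: 21.1
```

The tool is down 8.5 mm with 10.8 N, above the 6 N spring force, so the knob is on its stop. Next I'll turn clockwise while keeping the push.

```bash
python3 -m inch '[0,0,-0.3,0,0,-8,-1, 0,0,-0.3,0,0,-16,-1, 0,0,-0.3,0,0,-24,-1, 0,0,-0.3,0,0,-32,-1, 0,0,-0.3,0,0,-40,-1]'
python3 - <<'E'
from h import *
o=bot.get_obs();print(o["moment"],o["tcp_rot"],o["joint_positions"].round(2))
E
```

```text
time: 5.25
tool_pos: [600.5, 165.5, 95.0]
tcp_rot: [3.137, 0.006, 2.163]
contact_force: [-7.3, 0.2, 19.9]
grip_width: 21.2
[-0.07062941  1.15682626  0.02950859] [3.13705185 0.00614124 2.16303252] [ 0.15  0.64  1.41 -0.    1.08 -0.44]
```

```bash
python3 -m inch '[0,0,-0.3,0,0,-8,-1, 0,0,-0.3,0,0,-16,-1, 0,0,-0.3,0,0,-24,-1, 0,0,-0.3,0,0,-32,-1, 0,0,-0.3,0,0,-36,-1]'
python3 - <<'E'
from h import *
o=bot.get_obs();print(o["moment"],o["tcp_rot"],o["joint_positions"].round(2))
E
```

```text
time: 5.75
tool_pos: [600.3, 165.4, 94.8]
tcp_rot: [3.136, 0.006, 1.531]
contact_force: [-7.2, -0.2, 21.2]
grip_width: 21.4
[-0.22731832  1.46824034  0.3993882 ] [3.1359232  0.00633419 1.53074219] [ 0.15  0.64  1.41 -0.01  1.09  0.19]
```

The moment about z rose to 0.40 N m, so it is at the turn stop. One small extra turn to confirm, then release and look.

```bash
python3 -m inch '[0,0,-0.2,0,0,-3,-1, 0,0,-0.2,0,0,-5,-1, 0,0,-0.2,0,0,-5,-1, 0,0,0,0,0,-3,-1, 0,0,0,0,0,-2,-1]'
python3 - <<'E'
from h import *
o=bot.get_obs();print(o["moment"],o["tcp_rot"])
E
python3 -m inch '[0,0,0,0,0,0,-0.3, 0,0,0,0,0,0,-0.3, 0,0,0.5,0,0,0,-0.3, 0,0,4,0,0,0,-0.3, 0,0,8,0,0,0,-0.3]'
python3 -m inch '[-3,-2,2,0,0,5,-0.3, -6,-6,2,0,0,10,-0.3, -8,-10,0,0,0,20,-0.3, -8,-14,0,0,0,28,-0.3, -8,-18,0,0,0,36,-0.3]'
python3 - <<'E'
from h import *
import cv2
n="scene";cv2.imwrite(f"pics/{n}3.png",bot.capture(n)[:,:,::-1])
n="top";cv2.imwrite(f"pics/{n}3.png",bot.capture(n)[:,:,::-1])
for n,x,y in(("scene",190,180),("top",170,130)):
    a=cv2.imread(f"pics/{n}3.png")[y:y+150,x:x+190];cv2.imwrite(f"pics/{n}3z.png",cv2.resize(a,None,fx=4,fy=4,interpolation=cv2.INTER_CUBIC))
E
```

```text
time: 6.25
tool_pos: [599.9, 164.9, 95.4]
tcp_rot: [3.136, 0.007, 1.497]
contact_force: [-2.6, 0.6, 6.7]
grip_width: 21.4
[-0.09836935  0.36616664 -0.00702794] [3.13643903 0.00722448 1.49697314]
time: 6.75
tool_pos: [598.8, 164.6, 174.6]
tcp_rot: [3.141, 0.008, 1.497]
contact_force: [1.3, -0.8, 1.0]
grip_width: 32.2
time: 7.25
tool_pos: [517.9, -14.5, 174.7]
tcp_rot: [3.141, 0.008, 2.11]
contact_force: [0.9, 1.1, 0.2]
grip_width: 32.5
```

View pics/scene3z.png

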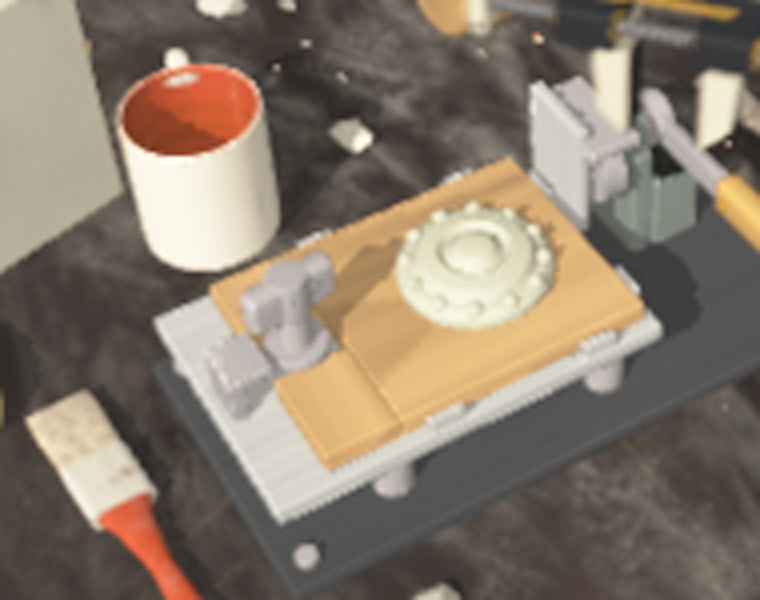

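View pics/top3z.png

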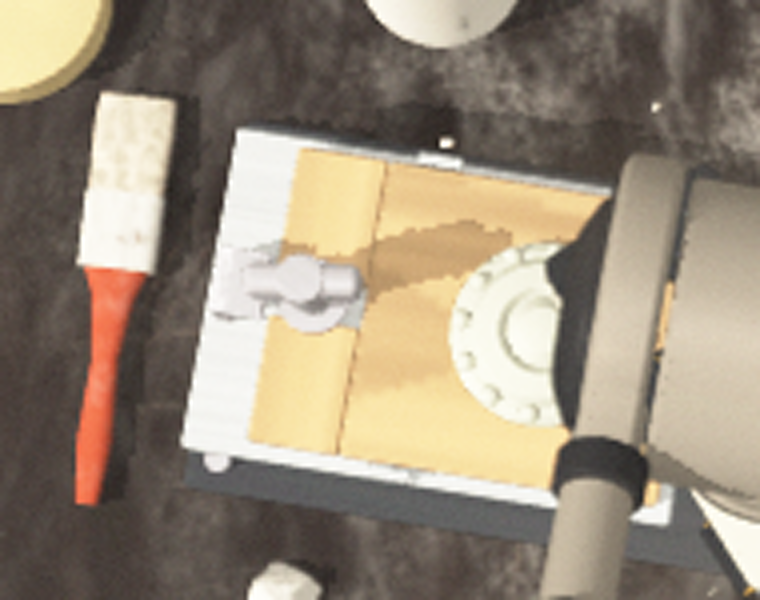

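The knob wing now lies across the stand (top zoom (255,283)–(355,285), about −1.59 rad against the expected −1.609) and stayed down after release. Brush, shard and board have not moved. Next is the lever handle.

```bash
python3 -m inch '[-0.5,-2,0,0,0,8.3,-0.1, -1,-4,0,0,0,16.6,-0.1, -1.7,-5.3,0,0,0,25,-0.1, -1.7,-5.3,0,0,0,33,-0.1, -1.7,-5.3,0,0,0,41,-0.1]'
python3 -m inch '[0,0,0,0,0,8,-0.1, 0,0,-2,0,0,9,-0.1, 0,0,-4,0,0,9,-0.1, 0,0,-4,0,0,9,-0.1, 0,0,-4,0,0,9,-0.1]'
python3 - <<'E'
from h import *
import cv2
o=bot.get_obs();print(o["moment"],o["tcp_rot"])
n="scene";cv2.imwrite(f"pics/{n}4.png",bot.capture(n)[:,:,::-1])
x,y=300,150
a=cv2.imread(f"pics/{n}4.png")[y:y+150,x:x+190];cv2.imwrite(f"pics/{n}4z.png",cv2.resize(a,None,fx=4,fy=4,interpolation=cv2.INTER_CUBIC))
E
```

```text
time: 7.85
tool_pos: [501.9, -70.2, 175.0]
tcp_rot: [3.141, 0.01, 2.823]
contact_force: [-0.3, -0.4, -0.2]
grip_width: 41.3
time: 8.35
tool_pos: [502.1, -69.8, 135.3]
tcp_rot: [3.141, 0.009, 2.979]
contact_force: [-0.2, 0.1, -0.6]
grip_width: 41.2
[ 0.07902793 -0.1706042   0.03717038] [3.14082004 0.00940605 2.97898606]
```

View pics/scene4z.png

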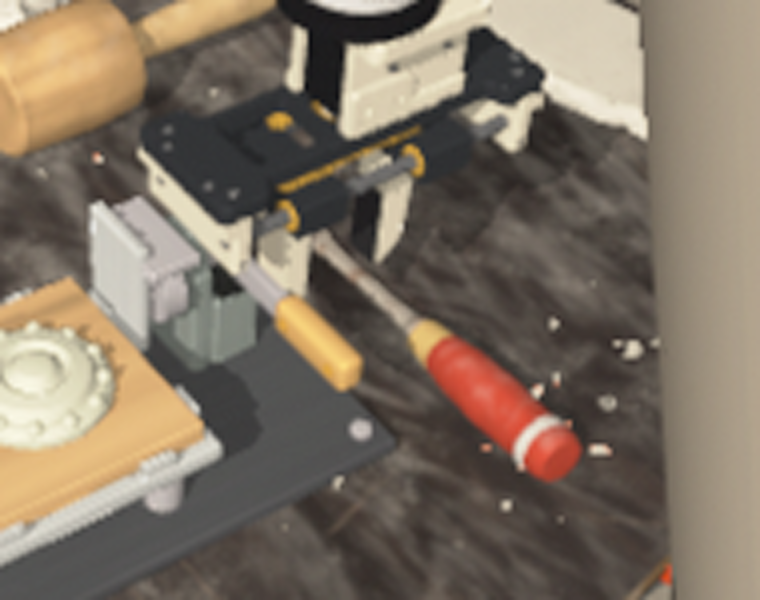

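The scene view shows the tool straddling the line of the handle with clearance to the bracket. I'll descend and pinch.

```bash
python3 -m inch '[-0.1,0.2,-2,0,0,0,-0.1, -0.1,0.2,-4.5,0,0,0,-0.1, -0.1,0.2,-6.9,0,0,0,-0.1, -0.1,0.2,-6.9,0,0,0,-0.1, -0.1,0.2,-6.9,0,0,0,-0.3]'
python3 -m inch '[0,0,0,0,0,0,-0.5, 0,0,0,0,0,0,-1, 0,0,0,0,0,0,-1, 0,0,0,0,0,0,-1, 0,0,0,0,0,0,-1]'
python3 - <<'E'
from h import *
import cv2
o=bot.get_obs();print(o["moment"],o["tcp_rot"])
n="scene";cv2.imwrite(f"pics/{n}5.png",bot.capture(n)[:,:,::-1])
x,y=300,150
a=cv2.imread(f"pics/{n}5.png")[y:y+150,x:x+190];cv2.imwrite(f"pics/{n}5z.png",cv2.resize(a,None,fx=4,fy=4,interpolation=cv2.INTER_CUBIC))
E
```

```text
time: 8.9
tool_pos: [502.2, -68.1, 67.8]
tcp_rot: [3.141, 0.012, 2.979]
contact_force: [-0.1, -0.5, 0.5]
grip_width: 37.2
time: 9.4
tool_pos: [503.3, -66.7, 69.0]
tcp_rot: [3.139, 0.015, 2.978]
contact_force: [3.1, 8.8, 3.3]
grip_width: 16.2
[ 1.42613557 -0.60761936  0.03295709] [3.13890038 0.0145753  2.97846026]
```

View pics/scene5z.png

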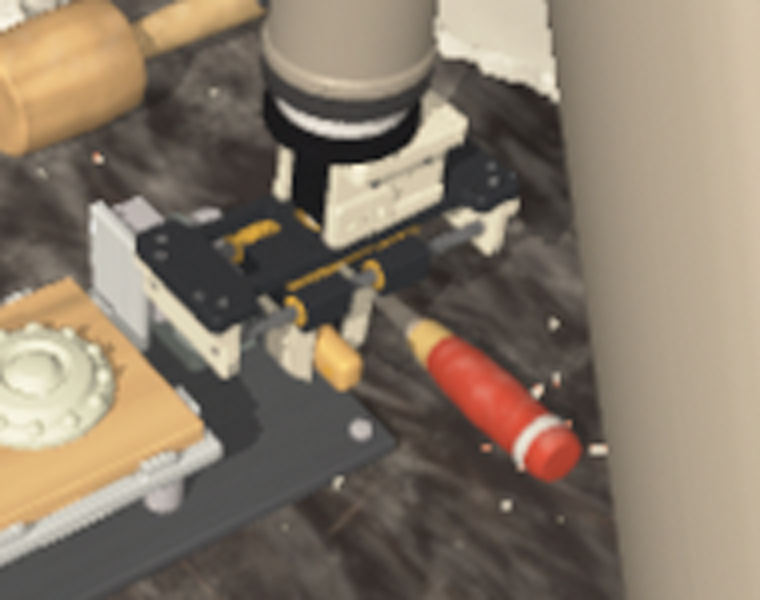

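The grip is 16.2 mm on the handle (handle inside the fingers at about zoom (330,355)). Radius works out at 98 mm, 0.6 mm off the lever plane. I'll compute the arc waypoints next.

```bash
cat > arc.py <<'E'
from h import *
import sys
u=np.array([np.cos(-.159),np.sin(-.159)]);v=np.array([-u[1],u[0]]);H=np.array([600.,-82.8])
o=bot.get_obs();p=o["tool_pos"];d=p[:2]-H;L=d@u;z=p[2]+18.8-85
print("along %.1f perp %.1f z %.1f  theta %.1f deg r %.1f"%(L,d@v,z,np.degrees(np.arctan2(z,-L))-1.6,np.hypot(L,z)),o["moment"].round(2))
for t in map(float,sys.argv[1:]):
    t_=np.radians(t);l=-98*np.cos(t_)+2.8*np.sin(t_);zz=98*np.sin(t_)+2.8*np.cos(t_)
    w=H+u*l+v*0.8;print(t,((w-p[:2])/10).round(2),((zz-z)/10).round(2))
E
python3 arc.py 4 8 12 16 20
```

```text
along -98.0 perp 0.6 z 2.8  theta 0.0 deg r 98.0 [ 1.45 -0.56  0.05]
4.0 [0.04 0.01] 0.68
8.0 [ 0.13 -0.  ] 1.36
12.0 [ 0.27 -0.03] 2.03
16.0 [ 0.45 -0.05] 2.69
20.0 [ 0.68 -0.09] 3.33
```

```bash
python3 -m inch '[0.04,0.05,0.68,0,0,0,-1, 0.13,0.05,1.36,0,0,0,-1, 0.27,0,2.03,0,0,0,-1, 0.45,0,2.69,0,0,0,-1, 0.68,-0.05,3.33,0,0,0,-1]'; python3 arc.py 25 30 35 40 45
```

```text
time: 9.95
tool_pos: [509.1, -67.4, 102.3]
tcp_rot: [3.139, 0.012, 2.978]
contact_force: [-1.9, -4.8, -9.8]
grip_width: 15.4
along -92.2 perp 0.9 z 36.1  theta 19.8 deg r 99.0 [-0.62  0.57  0.01]
25.0 [ 0.45 -0.08] 0.79
30.0 [ 0.86 -0.14] 1.54
35.0 [ 1.34 -0.22] 2.24
40.0 [ 1.87 -0.31] 2.91
45.0 [ 2.46 -0.4 ] 3.52
```

```bash
python3 -m inch '[0.45,-0.08,0.8,0,0,0,-1, 0.86,-0.14,1.55,0,0,0,-1, 1.34,-0.22,2.25,0,0,0,-1, 1.87,-0.31,2.9,0,0,0,-1, 2.46,-0.4,3.5,0,0,0,-1]'; python3 arc.py 50 55 60 65 70
```

```text
time: 10.45
tool_pos: [531.7, -71.0, 137.1]
tcp_rot: [3.139, 0.006, 2.979]
contact_force: [-7.3, -2.8, -9.8]
grip_width: 15.8
along -69.3 perp 0.8 z 70.9  theta 44.1 deg r 99.2 [-0.5   1.44  0.  ]
50.0 [ 0.83 -0.13] 0.59
55.0 [ 1.52 -0.24] 1.09
60.0 [ 2.24 -0.36] 1.53
65.0 [ 3.   -0.48] 1.91
70.0 [ 3.79 -0.61] 2.21
```

```bash
python3 -m inch '[0.83,-0.13,0.6,0,0,0,-1, 1.52,-0.24,1.1,0,0,0,-1, 2.24,-0.36,1.55,0,0,0,-1, 3,-0.48,1.9,0,0,0,-1, 3.8,-0.61,2.2,0,0,0,-1]'; python3 arc.py 75 80 84 87 90 91 92
```

```text
time: 10.95
tool_pos: [567.1, -76.7, 159.4]
tcp_rot: [3.14, -0.001, 2.979]
contact_force: [-12.3, -1.5, -2.9]
grip_width: 15.6
along -33.5 perp 0.8 z 93.2  theta 68.6 deg r 99.0 [-0.34  2.14  0.03]
75.0 [ 1.07 -0.17] 0.22
80.0 [ 1.9 -0.3] 0.38
84.0 [ 2.57 -0.41] 0.46
87.0 [ 3.07 -0.49] 0.48
90.0 [ 3.58 -0.57] 0.48
91.0 [ 3.75 -0.6 ] 0.48
92.0 [ 3.92 -0.62] 0.47
```

```bash
python3 -m inch '[1.07,-0.17,0.28,0,0,0,-1, 1.9,-0.3,0.45,0,0,0,-1, 2.57,-0.41,0.52,0,0,0,-1, 3.2,-0.51,0.55,0,0,0,-1, 3.7,-0.59,0.55,0,0,0,-1]'; python3 -m inch '[0.1,0,0,0,0,0,-1, 0.1,0,0,0,0,0,-1, 0.1,0,0,0,0,0,-1, 0.1,0,0,0,0,0,-1, 0.1,0,0,0,0,0,-1]'; python3 arc.py 90
python3 - <<'E'
from h import *
import cv2
for n,x,y in(("scene",250,130),("top",250,130)):
    cv2.imwrite(f"pics/{n}6.png",bot.capture(n)[:,:,::-1])
    a=cv2.imread(f"pics/{n}6.png")[y:y+150,x:x+190];cv2.imwrite(f"pics/{n}6z.png",cv2.resize(a,None,fx=4,fy=4,interpolation=cv2.INTER_CUBIC))
E
```

```text
time: 11.45
tool_pos: [602.2, -82.5, 166.1]
tcp_rot: [3.14, -0.006, 2.979]
contact_force: [-11.5, -1.8, 1.8]
grip_width: 15.2
time: 11.95
tool_pos: [602.2, -82.4, 166.1]
tcp_rot: [3.14, -0.009, 2.979]
contact_force: [-5.5, -2.8, -8.0]
grip_width: 15.9
along 2.1 perp 0.7 z 99.9  theta 89.6 deg r 99.9 [-0.43  0.78  0.01]
90.0 [ 0.07 -0.  ] -0.19
```

View pics/scene6z.png

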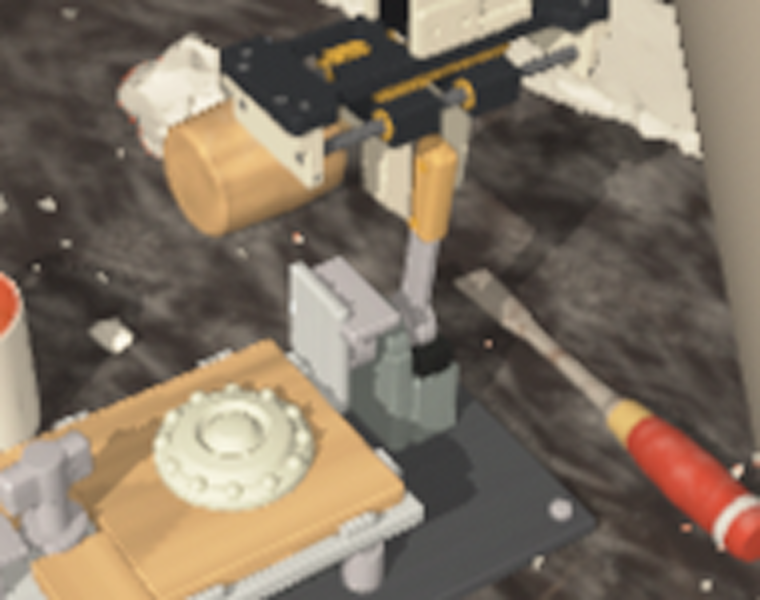

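View pics/top6z.png

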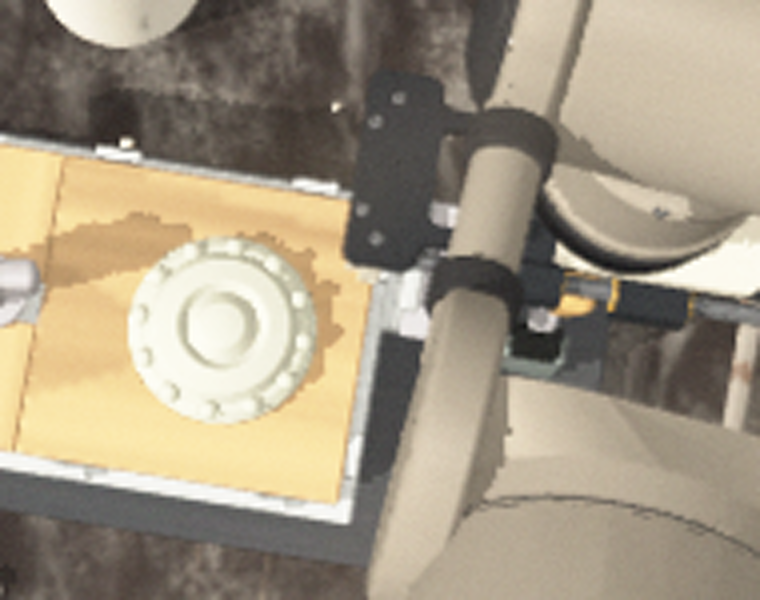

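Run:
```python
from h import *
z=lambda P:((proj("scene",P)-[250,130]+.5)*4).round()
u=np.array([.9874,-.1583]);H=np.array([600,-82.8])
for t in(80,85,90,95,100):
  print(t,[z((*(H-u*r*np.cos(np.radians(t))),85+r*np.sin(np.radians(t)))) for r in(0,69,131)])
from scipy.spatial.transform import Rotation
print(bot.get_obs()["tool_pos"],bot.get_obs()["contact_force"])
```

```text
80 [array([415., 320.]), array([431., 237.]), array([447., 154.])]
85 [array([415., 320.]), array([424., 230.]), array([434., 141.])]
90 [array([415., 320.]), array([418., 224.]), array([421., 129.])]
95 [array([415., 320.]), array([412., 218.]), array([409., 119.])]
100 [array([415., 320.]), array([405., 214.]), array([397., 111.])]
[602.21304962 -82.44413408 166.13020301] [-4.78416418 -2.29705862 -6.4091078 ]
```

```bash
cat > ov2.py <<'E'
from h import *
import cv2,itertools,sys
def draw(src,dst,th,k=8,x0=325,y0=150,w=70,h=72,g=None):
    im=cv2.resize(cv2.imread(src)[y0:y0+h,x0:x0+w],None,fx=k,fy=k,interpolation=cv2.INTER_CUBIC)
    im0=im.copy()
    P=lambda w_:tuple(int(v) for v in ((proj("scene",w_)-[x0,y0]+.5)*k))
    u=np.array([np.cos(-.159),np.sin(-.159),0]);v=np.array([-u[1],u[0],0]);Hh=np.array([600,-82.8,85.]);t=np.radians(th)
    a=-u*np.cos(t)+np.array([0,0,np.sin(t)]);nn=u*np.sin(t)+np.array([0,0,np.cos(t)])
    f=lambda q:Hh+a*q[0]+v*q[1]+nn*q[2]
    b=((69,131),(-8,8),(-11,11))
    for ax in range(3):
        o=[i for i in range(3) if i!=ax]
        for i,j in itertools.product((0,1),(0,1)):
            e=[]
            for s in(0,1):
                q=[0]*3;q[ax]=b[ax][s];q[o[0]]=b[o[0]][i];q[o[1]]=b[o[1]][j];e.append(P(f(q)))
            cv2.line(im,e[0],e[1],(0,0,255),1,cv2.LINE_AA)
    return im0,im
E
python3 - <<'E'
from ov2 import *
a,b=draw("pics/scene6.png","",90,k=7,w=50);_,c=draw("pics/scene6.png","",83,k=7,w=50)
cv2.imwrite("pics/o6.png",np.hstack([b,c]))
E
```

```text
(no output)
```

View pics/o6.png

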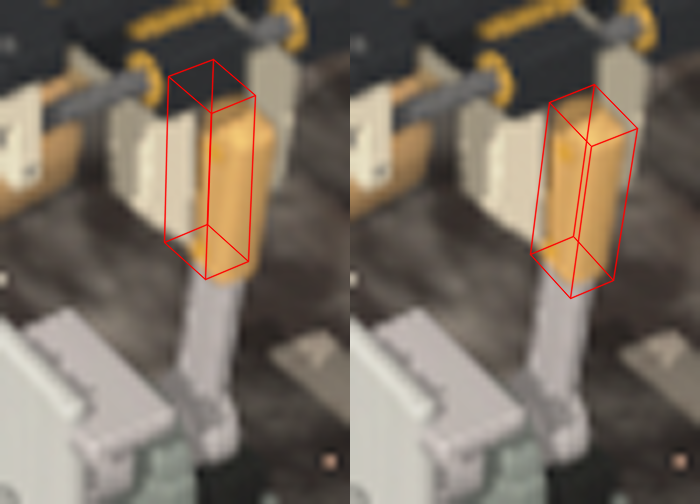

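The overlay suggests the lever is short of vertical at about 83–87°. I'll fit the angle from the handle's image silhouette and calibrate on the start picture, where θ = 0.

```bash
cat > fit.py <<'E'
from h import *
import cv2,sys
from scipy.optimize import least_squares
from scipy.spatial import ConvexHull
u=np.array([np.cos(-.159),np.sin(-.159),0]);v=np.array([-u[1],u[0],0]);H0=np.array([600,-82.8,85.])
def mask(src,roi):
    im=cv2.imread(src);x,y,w,h=roi;hsv=cv2.cvtColor(im,cv2.COLOR_BGR2HSV)
    m=np.zeros(im.shape[:2],np.uint8);s=hsv[y:y+h,x:x+w];m[y:y+h,x:x+w]=((s[...,0]>12)&(s[...,0]<28)&(s[...,1]>105)&(s[...,2]>110))*255
    n,l,st,_=cv2.connectedComponentsWithStats(m);i=1+np.argmax(st[1:,4]);return (l==i).astype(np.uint8),st[i]
def sil(th,cam="scene",sh=(0,0),K=8):
    t=np.radians(th);a=-u*np.cos(t)+np.array([0,0,np.sin(t)]);n=u*np.sin(t)+np.array([0,0,np.cos(t)])
    pts=[]
    for r in(69,131):
        for y,z in((8,7),(8,-7),(-8,7),(-8,-7),(4,11),(-4,11),(4,-11),(-4,-11)):pts.append(proj(cam,H0+a*r+v*y+n*z))
    pts=np.array(pts);hull=cv2.convexHull(pts.astype(np.float32))
    big=np.zeros((480*K//4,640*K//4),np.uint8)
    return hull
def stats_poly(h):
    m=cv2.moments(h);c=(m['m10']/m['m00'],m['m01']/m['m00']);return c,np.degrees(.5*np.arctan2(2*m['mu11'],m['mu20']-m['mu02'])),m['m00']
def stats_mask(b):
    m=cv2.moments(b,True);c=(m['m10']/m['m00'],m['m01']/m['m00']);return c,np.degrees(.5*np.arctan2(2*m['mu11'],m['mu20']-m['mu02'])),m['m00']
def f(x):return np.round(x[0],1),round(x[1]%180,1),round(x[2])
E
python3 - <<'E'
from fit import *
for src,roi,cam,ths in(("pics/scene0.png",(362,215,40,40),"scene",(0,)),("pics/top0.png",(365,235,25,50),"top",(0,)),("pics/scene6.png",(345,160,25,35),"scene",(80,83,85,87,90,92))):
    b,st=mask(src,roi);print(src,st,f(stats_mask(b)))
    for t in ths:print("   ",t,f(stats_poly(sil(t,cam))))
E
```

```text
pics/scene0.png [369 223  22  25 271] (array([379.3, 235.2]), np.float64(46.1), 271)
    0 (array([379.8, 235.6]), np.float64(45.6), 280)
pics/top0.png [371 241  14  35 187] (array([378.9, 258.5]), np.float64(99.1), 187)
    0 (array([377.8, 257.9]), np.float64(98.6), 348)
pics/scene6.png [352 164  12  26 245] (array([357.5, 176.6]), np.float64(93.6), 245)
    80 (array([359.2, 178.3]), np.float64(99.2), 267)
    83 (array([357.7, 176.7]), np.float64(96.4), 272)
    85 (array([356.8, 175.8]), np.float64(94.6), 275)
    87 (array([355.8, 174.8]), np.float64(93.0), 278)
    90 (array([354.4, 173.5]), np.float64(90.7), 281)
    92 (array([353.5, 172.7]), np.float64(89.3), 283)
```

At θ = 0 the model matches to 0.5 px. The lever now measures about 83–86°, so it has lagged a little in the pinch. I'll advance about 8 mm and measure again.

```bash
python3 -m inch '[0.2,-0.03,0,0,0,0,-1, 0.4,-0.06,0,0,0,0,-1, 0.6,-0.1,0,0,0,0,-1, 0.8,-0.13,0,0,0,0,-1, 0.8,-0.13,0,0,0,0,-1]'
python3 - <<'E'
from fit import *
cv2.imwrite("pics/scene7.png",bot.capture("scene")[:,:,::-1])
b,st=mask("pics/scene7.png",(345,160,25,35));print(st,f(stats_mask(b)))
from ov2 import draw
_,c=draw("pics/scene7.png","",90,k=7,w=50);_,d=draw("pics/scene7.png","",87,k=7,w=50)
cv2.imwrite("pics/o7.png",np.hstack([c,d]))
E
python3 arc.py
```

```text
time: 12.55
tool_pos: [607.8, -83.4, 166.1]
tcp_rot: [3.14, -0.016, 2.979]
contact_force: [-10.7, -1.1, -4.2]
grip_width: 15.5
[350 162  13  27 253] (array([356. , 175.4]), np.float64(92.8), 253)
along 7.8 perp 0.6 z 99.9  theta 92.9 deg r 100.2 [-0.22  1.94  0.04]
```

View pics/o7.png

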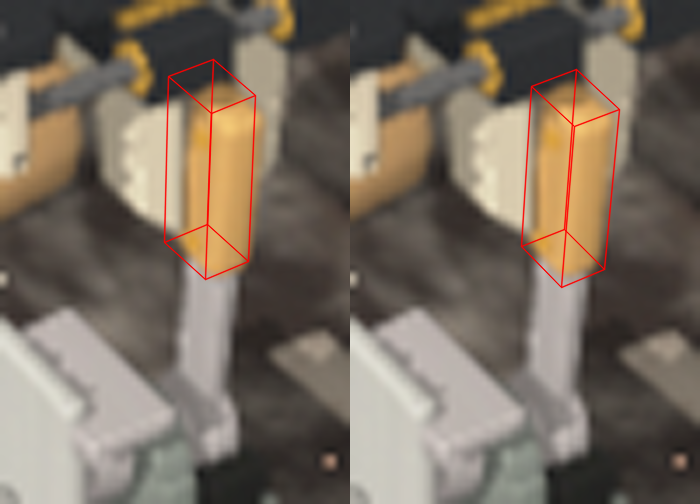

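```bash
python3 -m inch '[0.2,-0.03,0,0,0,0,-1, 0.4,-0.06,0,0,0,0,-1, 0.6,-0.1,0,0,0,0,-1, 0.7,-0.11,0,0,0,0,-1, 0.7,-0.11,0,0,0,0,-1]'
python3 - <<'E'
from fit import *
cv2.imwrite("pics/scene8.png",bot.capture("scene")[:,:,::-1])
b,st=mask("pics/scene8.png",(345,160,25,35));print(st,f(stats_mask(b)))
for t in (86,87,88,89,90,91):print("   ",t,f(stats_poly(sil(t,"scene"))))
from ov2 import draw
_,c=draw("pics/scene8.png","",90,k=7,w=50);_,d=draw("pics/scene8.png","",88,k=7,w=50)
cv2.imwrite("pics/o8.png",np.hstack([c,d]))
E
python3 arc.py
```

```text
time: 13.1
tool_pos: [612.1, -84.0, 166.0]
tcp_rot: [3.14, -0.023, 2.979]
contact_force: [-11.4, -1.4, -3.5]
grip_width: 15.8
[350 161  11  27 259] (array([354.9, 174.2]), np.float64(91.3), 259)
    86 (array([356.3, 175.3]), np.float64(93.8), 277)
    87 (array([355.8, 174.8]), np.float64(93.0), 278)
    88 (array([355.4, 174.4]), np.float64(92.2), 279)
    89 (array([354.9, 174. ]), np.float64(91.5), 280)
    90 (array([354.4, 173.5]), np.float64(90.7), 281)
    91 (array([353.9, 173.1]), np.float64(90.0), 282)
along 12.1 perp 0.7 z 99.8  theta 95.3 deg r 100.5 [-0.19  2.    0.03]
```

View pics/o8.png

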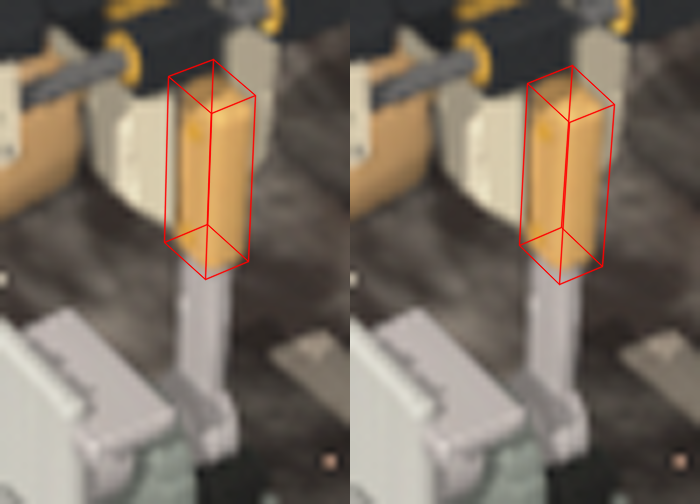

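Centre and axis now both read about 89°. I'll nudge a little further, then hold for a second to check for creep.

```bash
cat > chk.py <<'E'
from fit import *
from ov2 import draw
n=sys.argv[1]
cv2.imwrite(f"pics/scene{n}.png",bot.capture("scene")[:,:,::-1])
b,st=mask(f"pics/scene{n}.png",(345,155,25,40));print(st,f(stats_mask(b)))
E
python3 -m inch '[0.2,-0.03,0,0,0,0,-1, 0.4,-0.06,0,0,0,0,-1, 0.4,-0.06,0,0,0,0,-1, 0.4,-0.06,0,0,0,0,-1, 0.4,-0.06,0,0,0,0,-1]'; python3 chk.py 9; python3 arc.py
python3 -m inch '[0.23,-0.04,0,0,0,0,-1, 0.23,-0.04,0,0,0,0,-1, 0.23,-0.04,0,0,0,0,-1, 0.23,-0.04,0,0,0,0,-1, 0.23,-0.04,0,0,0,0,-1]'; python3 chk.py 10;python3 arc.py
```

```text
time: 13.65
tool_pos: [613.4, -84.3, 165.9]
tcp_rot: [3.14, -0.03, 2.979]
contact_force: [-10.4, -2.4, -5.1]
grip_width: 15.7
[349 160  12  28 258] (array([354.6, 173.9]), np.float64(90.2), 258)
along 13.5 perp 0.7 z 99.6  theta 96.1 deg r 100.6 [-0.25  1.99  0.08]
time: 14.2
tool_pos: [613.4, -84.3, 165.8]
tcp_rot: [3.14, -0.036, 2.979]
contact_force: [-10.7, -1.6, -5.3]
grip_width: 15.8
[349 160  12  28 254] (array([354.6, 173.8]), np.float64(90.1), 254)
along 13.5 perp 0.7 z 99.6  theta 96.1 deg r 100.5 [-0.25  1.68  0.01]
```

```bash
python3 - <<'E'
from h import *
for i in range(14): im=bot.capture("top")
o=bot.get_obs();print(o["time"],o["tool_pos"],o["contact_force"],o["grip_width"])
E
python3 chk.py 11
python3 - <<'E'
import cv2,numpy as np
from ov2 import draw
_,c=draw("pics/scene11.png","",90,k=7,w=50)
cv2.imwrite("pics/o11.png",c)
from plant import bot
cv2.imwrite("pics/top11.png",bot.capture("top")[:,:,::-1])
a=cv2.imread("pics/scene11.png")[150:350,190:450];cv2.imwrite("pics/s11.png",cv2.resize(a,None,fx=3,fy=3,interpolation=cv2.INTER_CUBIC))
E
```

```text
14.95 [613.41607214 -84.26527749 165.81172194] [-10.07311255  -1.38493858  -5.40079823] 15.2167463243966
[349 160  12  28 256] (array([354.6, 173.9]), np.float64(90.2), 256)
```

View pics/s11.png

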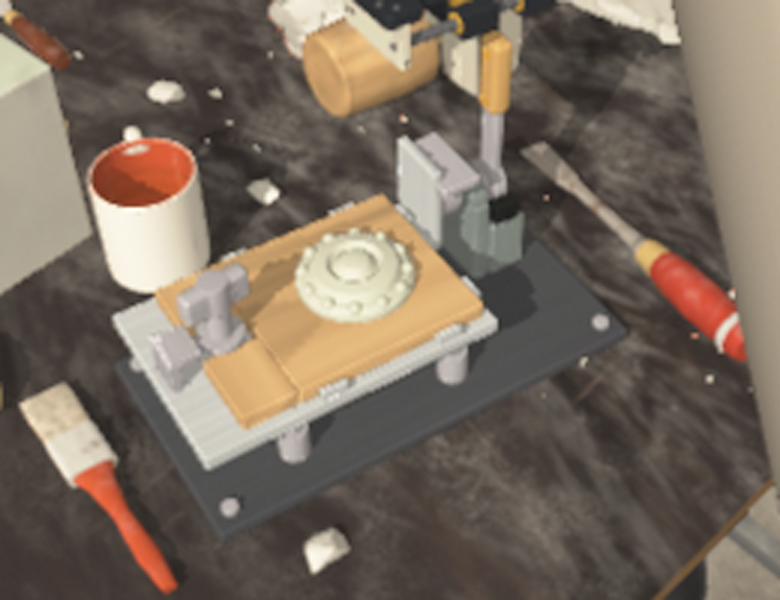

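View pics/o11.png

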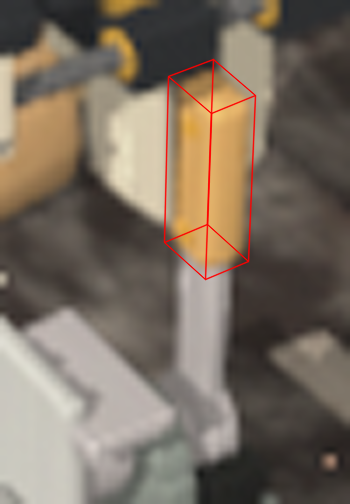

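View pics/top11.png

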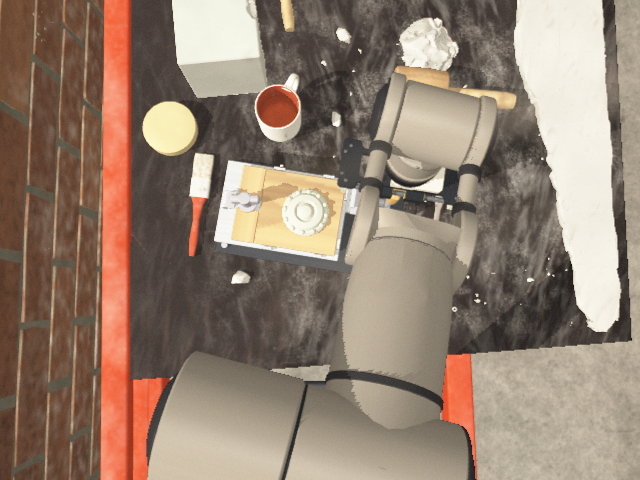

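The handle matches the 90° model. The table is up, the knob wing lies across the stand under the hook, and brush, shard and chisel are where they were. Nothing crept over 0.75 s of holding, so I'm handing in.

```bash
python3 -c "
from plant import bot
print(bot.close_job())"
```

```text
the job is handed in; nothing more can be done
None
```

The job is handed in at about 15 s: the knob is fastened first, then the lever is up and the fingers still hold it.

- **Knob:** I pressed it down 8.5 mm onto its stop (about 11–21 N on the wrist). I then turned it about 77° clockwise until the moment rose to 0.40 N m at the end stop. After release it stayed turned, with its wing across the stand (about −1.59 rad, expected −1.61), and the later pictures show the same.
- **Lever:** I swung it up pinched across the wooden handle. The last picture fits about 89.5–91°, and the table looks lifted. Nothing moved over the last second or so of holding, including 0.75 s standing still, with about 10–11 N of spring pull against the fingers.
- **Bystanders:** the brush, shard and chisel look unmoved in the last pictures.

**Disagreement:** the tool pose alone would put the lever at about 96°. The handle slipped in the pinch during the swing, leaving the fingers about 13 mm past its centre. I set the final angle by the pictures, not the tool pose. The fit is only good to a degree or two.

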